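Lock the coffee mill's grind setting with its locknut

ROBOT

A 7-joint arm with a two-finger parallel gripper is mounted at the origin on a cart in front of the work surface, level with it; the furniture and walls round the work are solid. World frame = base frame: x ahead of the robot, y to its left, z up, the work surface at z = 0. Lengths are in mm, angles in degrees, forces in N, time in s.
With the tool pointing down it reaches from about 400 to 925 mm from the base axis. Payload 5.6 kg.
Tool frame: the origin (TCP) lies midway between the tips of the shut fingers; the grasp point (between the pads) lies 19 mm behind it; z points along the fingers, y is the line along which they close (so a half turn about z gives the same grasp; the last joint's range is limited). The gripper opens to 85 mm and grips with 20 to 120 N. Pads are 22 mm wide; open, the fingers measure 114 mm over their backs; the gripper's body (76 mm by 85 mm) begins 54 mm behind the grasp point. The pads swing forward as they close: fully open they stand 13 mm farther back than shut.
Start: joints at [67.437, 26.786, -0.665, 91.828, 0.344, 61.387, -3.226], TCP at [223.332, -610.435, 231.29] pointing down, gripper open.
Joint ranges: [-144.91, 144.91], [-17.63, 115.5], [-89.93, 88.59], [15.96, 139.68], [-74.01, 254.01], [8.47, 105.57], [-167.45, 167.45]. Speed limits (degrees/s): [147.25, 147.25, 180, 180, 180, 180, 180].

INTERFACE

Orientations are given as a 3x3 rotation matrix whose columns are the frame's x, y, z axes.
In Python, from bench import * gives the robot as it stands.
- The arm moves only by the tool arm_command, never from a script. Its argument "motion" is a list of rows, each a list of 6 numbers: the shift along the tool's x, y, z in m, then the turn, a rotation vector about the tool's x, y, z in rad. A call has 1 to 8 rows; each row is the pose to reach, as a shift and turn from the pose commanded when the call began, along the tool's axes at that moment; what a row does not reach only later rows make up. A row lasts 1/8 s, in which the tool goes at most 62.5 mm and 10.7 degrees, less where a joint would pass 70% of its speed; a pose out of reach is approached as far as the arm can. A call with a gripper value outside its range is refused whole. "gripper" is the opening, from -1 (shut) to 1 (fully open), so that 0 is half open, set as the call begins (left out, the last holds). The fingers move at their own pace and stop on an object; "grip_force" is the grip in N (left out, the last holds). Time passes only in rows, so rows that repeat a pose let the fingers close. It gives the time, the measured TCP pose, the force, the opening and the grip force at its end, in the units of the state.
- get_state(): the state, without advancing time (a new reading comes with each control period).
- get_image(name): name is "scene" or "top"; returns a dict with "image" (384x512x3 uint8, red, green, blue), "depth" (384x512 float32, mm along the optical axis (not along the pixel's ray), 0 where there is no reading), "camera_matrix" (3x3 intrinsics, pixels), "R" (3x3) and "t" (3): a world point X has camera coordinates R X + t. Camera axes: x right, y down, z forward; pixel columns grow to the right and rows downward; lengths in mm; the calibration is good to about 2 mm. A picture is of the moment at which its call begins.
- job_done(): hands the job in; it is judged then, once.
The state is a dict: "time_s": time; "qpos": joint angles; "joint_velocities": joint speeds; "joint_efforts": joint torques, N m; "eef_pos": TCP position; "orientation": TCP orientation; "ft_force": force on the tool from outside, world axes, zero at the start; "wrist_torque": the same for the moment, N m; "opening": finger opening in mm; "gripper_force": force on a finger pad.
Only numpy, scipy, OpenCV 4.12 (cv2) and the standard library are available. Lean on these libraries where they do the work, as an engineer would, in place of code of your own. Each camera call takes 0.05 s, during which the arm holds its last target. There are 200 camera calls.

TASK

Lock the grind setting of the coffee mill: take the spanner off its sloping rest, fit its open jaw down over the flat-sided head of the mill's spindle and swing it clockwise (seen from above) until its handle lies against the upright stop pin, which brings the spindle to its setting. Leave the spanner there to hold the spindle still, and turn the locknut clockwise by its lever, about a quarter turn, until it is tight, never letting the spindle be carried past its setting. Then lift the spanner off and lay it back on the sloping rest as it lay before, and leave the mug, the shaker and the onion where they stand.

Things in the scene. Friction and masses are not known exactly. Their poses are not given: they have to be found in the camera images.
- mill: Grey coffee mill without hopper, fixed: foot plate 210x105 mm, round housing. Origin: underside, on the vertical spindle axis; +x points from the axis to the stop bracket (away from the robot within 0.25 rad). Bracket: level ledge, top 86 mm above the worktop, x = 105 to 131, y = -28 to +72 mm; the spanner's handle end rests on it.
- seat (a point): Point on the spindle axis on top of its round flange (diameter 60 mm), 86 mm above the worktop; the spanner's underside rests here. Its x axis turns with the spindle and lies along the flats. The head on the flange is 40 mm long in x, 26 mm thick across the two flats (y); flats 14 mm high, then a 45-degree roof up to 27 mm above the flange.
- spindle (a joint): Spindle (inner part) angle, rad, counter-clockwise positive from above. 0 is its setting: flats along the mill's x axis, a spanner on it lying against the stop pin. Starts at 0.25 to 0.42. Turns easily (0.08 N m); only the spanner against the pin stops it. Right within 0.15, spoilt beyond -0.25; the jaw's play on the flats is about 0.08 either way.
- locknut (a joint): Locknut angle relative to the spindle, rad, growing clockwise seen from above: 0 loose, tight from 1.25 (1.5 is ample), hard end stop at 1.9. Starts at 0 to 0.25. It grips the thread with 0.35 N m (4 N at the knob), so it carries the spindle round unless that is held.
- knob (a point): Middle of the upright black knob (diameter 22 mm, 82 to 136 mm above the worktop; this point 114 mm up) at the end of the locknut's lever, 85 mm from the spindle axis. With locknut and spindle at 0 the lever points 125 degrees clockwise of the mill's +x; turned clockwise it passes round on the robot's side of the mill.
- stop_pin (a point): Foot of the upright steel stop pin on the ledge (diameter 12 mm, rising 29 mm above the ledge): mill x = 118, y = -18, z = 86 mm.
- spanner: Loose open-ended steel spanner, 156 mm long, 0.25 kg, 10 mm thick. Origin: underside, centre of the jaw; x along the handle, z out of its upper face. Prongs from x = -24 to +26 mm, inner faces 29 mm apart (y), throat at x = 24; handle 24 mm wide, to x = 132 mm. Starts on the sloping rest, handle uphill, its z axis leaning 0.56 rad (32 degrees) towards the robot.
- spanner_grip (a point): Grip point on the spanner's upright black fin (40 mm long in x, 14 mm wide in y, from 10 to 48 mm above the underside): spanner x = 56, y = 0, z = 34 mm; pinch across the spanner's y.
- rest: Fixed wooden sloping rest, 135x96 mm, origin at the centre of its underside, z up, x level and pointing uphill, away from the robot. Its board slopes up along +x at 0.56 rad (32 degrees), with a low lip at the bottom edge (10 mm above the board) and low rims at the sides.
- rest_spot (a point): Where the spanner's origin lies when the spanner lies on the rest with its prong tips 9 mm short of the lip (29 mm in front of the rest's middle, 39 mm above the worktop). Its axes are those of the rest, level.
- mug: Bystander: white mug, 78x110x97 mm, left of the rest; origin under its centre.
- shaker: Bystander: glass salt shaker, 44x44x90 mm, right of the mill, near the front edge; origin under its centre.
- onion: Bystander: red onion, 64x67x71 mm, left of the rest near the front edge; origin under its centre.

How it is judged (in metres and radians):
On the way, in this order (a step that is already met when the one before it is completed fails the run):
1. the spanner lies level on the flange with its jaw over the flats, and the spindle has been brought to its setting (within 0.15 rad) (horizontal distance between spanner and seat below 0.016 m and z of spanner in the frame of mill between 0.08 and 0.092 m and angle between spanner's own z axis and vertical below 0.12 rad and angle between the x axis of spanner and the x axis of seat, either way round below 0.2 rad and value of joint spindle between -0.15 and 0.15 rad), for 0.2 s.
2. the spanner still on the spindle and the spindle at its setting, the locknut is tight (1.25 rad or more) (all of step 1 and value of joint locknut above 1.25 rad), for 0.2 s.
At the end, for the whole second after the job is handed in: The locknut is tight (1.25 rad or more on the spindle), the spindle stands within 0.15 rad of its setting, and the spanner lies at rest on the sloping rest as before: its jaw centre within 40 mm of its place on the board, flat on the slope (within 0.1 rad), handle uphill within about 0.35 rad (value of joint spindle between -0.15 and 0.15 rad and value of joint locknut above 1.25 rad and distance between spanner and rest_spot below 0.04 m and angle between spanner's own z axis and vertical between 0.46 and 0.66 rad and angle between the x axis of spanner and the y axis of rest, either way round above 1.2 rad and contact force between spanner and rest above 0.3 N and linear speed of spanner below 0.02 m/s); the robot touches nothing.
It fails at once if the spindle is carried more than 0.25 rad clockwise past its setting (value of joint spindle below -0.25 rad).
It fails at once if a bystander (mug, shaker or onion) is moved more than 40 mm or tipped (distance of any of mug, shaker, onion from where it was at the start of the episode above 0.04 m or angle between any of mug, shaker, onion's own z axis and vertical above 0.5 rad).
It also fails if it takes over 72 s, if anything falls off the work surface, if the arm or the gripper's body presses on something with over 40 N, if the wrist force passes 120 N, or if a joint passes its speed limit or range.

## Working session

There is one attempt and no reset: what is moved stays moved. The work goes in short steps, Python scripts to look and compute and a tool call to move; the robot and the scene stay as the last step left them, time stands still between calls to the robot, and variables do not carry over. Pictures are saved under pics/ and viewed, at most 10 in all, crops included, and the job is handed in when it is done.

Besides the shell and the picture viewer there is one more tool, called after "Request:" as a command line: name --pt "numbers of a row" for each row, then --argument value for the rest. arm_command: Moves the arm, as the interface text tells. Its arguments: {"type":"object","properties":{"motion":{"type":"array"},"gripper":{"type":"number"},"grip_force":{"type":"number"}},"required":["motion"]}

```bash
ls; mkdir -p pics
cat > h.py <<'E'
from bench import *
import numpy as np, cv2
def cloud(d):
    z=d["depth"]; K=d["camera_matrix"]; v,u=np.mgrid[:z.shape[0],:z.shape[1]]
    c=np.stack([(u-K[0,2])/K[0,0]*z,(v-K[1,2])/K[1,1]*z,z],-1)
    P=(c-d["t"])@d["R"]; P[z==0]=np.nan; return P
E
python3 - <<'E'
from h import *
ims=[]
for n in("scene","top"):
    d=get_image(n); np.savez(f"{n}0.npz",**d); cv2.imwrite(f"pics/{n}0.png",d["image"][:,:,::-1])
    print(n,-d["R"].T@d["t"],d["R"][2])
s=get_state();print(s)
E
```

```text
pics
scene [-385.03768855  958.33943574  874.30007134] [ 0.66006878 -0.49265181 -0.56710088]
top [ 321.34722356  235.24495432 1195.66109529] [ 0.18219032  0.00625364 -0.9832434 ]
{'time_s': 0.1, 'qpos': array([67.43903612, 26.83027732, -0.66364923, 91.87507774,  0.34577713,
       61.3885749 , -3.22461787]), 'joint_velocities': array([-0.06301719, -0.09856697,  0.01520582, -0.14671064,  0.07384943,
        0.00250177, -0.01879197]), 'joint_efforts': array([ 1.57106737e-03, -5.33510184e+01,  2.25400447e-02, -2.51960760e+01,
        1.16516487e-02,  4.37205264e-03, -2.09672135e-05]), 'eef_pos': array([ 223.09347133, -609.97836933,  230.4453626 ]), 'orientation': array([[ 9.39126440e-01,  3.43571019e-01, -6.95479703e-04],
       [ 3.43571688e-01, -9.39125337e-01,  1.44784861e-03],
       [-1.55703788e-04, -1.59866005e-03, -9.99998710e-01]]), 'ft_force': array([-0.50709456,  0.04642943,  0.04981979]), 'wrist_torque': array([ 0.03409021, -0.01627818,  0.03695925]), 'gripper_force': 0.0, 'opening': 85.4610324505651}
```

View pics/top0.png

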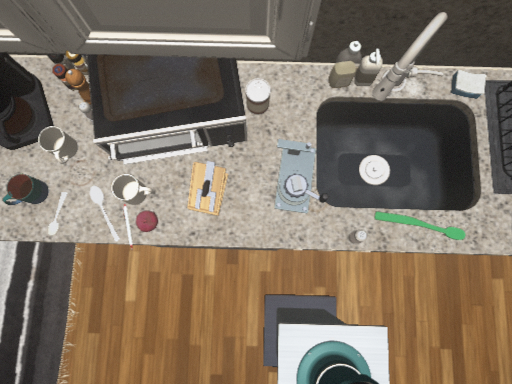

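View pics/scene0.png

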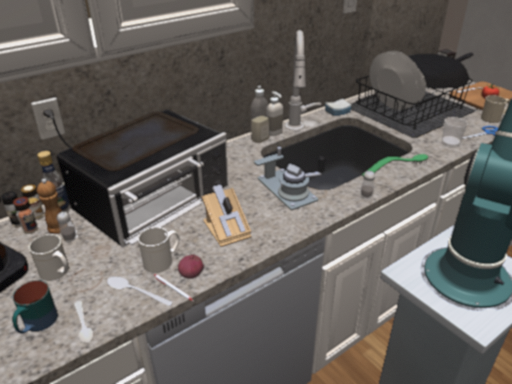

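The top view shows the rest and spanner at about (206,188), the mill spindle at (296,185) with its knob at (322,198) and ledge at (294,146), the shaker at (360,236), the onion at (147,221) and the mug at (126,187). The toaster stands behind the rest.

Run:
```python
from h import *
d=dict(np.load("top0.npz"));P=cloud(d);im=d["image"]
a=cv2.resize(im[130:225,180:340],(800,475),interpolation=cv2.INTER_CUBIC)
cv2.imwrite("pics/c1.png",a[:,:,::-1])
print(d["camera_matrix"])
sub=P[155:220,180:235]; 
for (u,v) in [(206,188),(296,185),(322,198),(294,146),(360,236),(147,221),(126,187),(160,155),(206,165)]:
    print((u,v),P[v,u].round())
# mill points
def st(name,m):
    Q=P[m]; print(name,len(Q),np.nanmin(Q,0).round(1),np.nanmax(Q,0).round(1),np.nanmedian(Q,0).round(1))
v,u=np.mgrid[:384,:512]; box=(u>270)&(u<330)&(v>130)&(v<220)
Z=P[...,2]
for lo,hi in[(3,16),(50,70),(76,92),(92,106),(106,114),(114,125),(125,140)]: st((lo,hi),box&(Z>lo)&(Z<hi))
g=box&(Z>3)&(Z<14)
print(cv2.minAreaRect(P[g][:,:2].astype(np.float32)))
```

```text
[[389.38094143   0.         253.89184518]
 [  0.         389.38094143 190.7223134 ]
 [  0.           0.           1.        ]]
(206, 188) [527. 378. 109.]
(296, 185) [543. 123. 107.]
(322, 198) [503.  53. 134.]
(294, 146) [664. 128.  87.]
(360, 236) [404. -61.  91.]
(147, 221) [433. 554.  56.]
(126, 187) [541. 639.  11.]
(160, 155) [642. 537.  30.]
(206, 165) [594. 382. 108.]
(3, 16) 1406 [455.3  12.5   3. ] [742.  192.7  16. ] [612.6 115.7  11.2]
(50, 70) 309 [503.1  76.3  50. ] [664.4 168.8  70. ] [548.7 129.7  66.4]
(76, 92) 626 [499.1  45.5  76.2] [687.  178.   91.8] [573.1 124.5  85.5]
(92, 106) 76 [499.1  42.8  92.7] [661.5 137.  106. ] [543.9 123.  102.8]
(106, 114) 78 [500.7  52.6 106. ] [670.2 131.5 114. ] [552.8 120.2 109.8]
(114, 125) 25 [499.2  43.2 114.3] [666.2 126.5 124.9] [547.3  90.  116.6]
(125, 140) 45 [498.2  36.  125.3] [517.5  56.4 139.7] [508.1  48.3 136.1]
((599.2303466796875, 103.51702880859375), (283.0660400390625, 176.35438537597656), 1.5623071193695068)
```

View pics/c1.png

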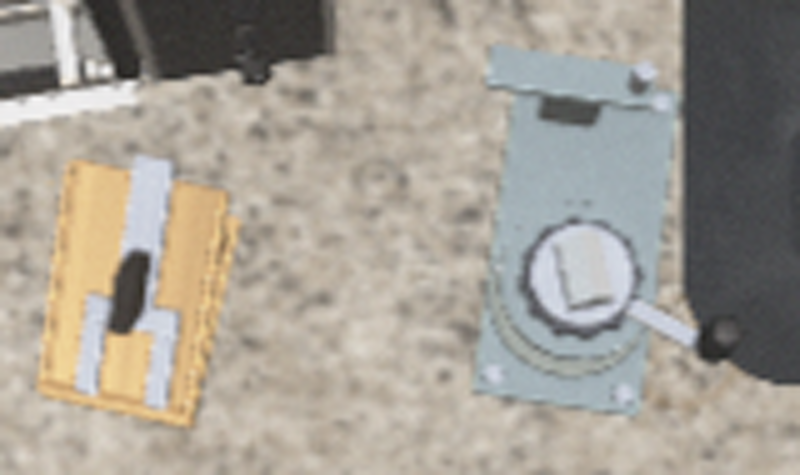

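The crop shows the spanner on the rest with its prongs downhill, from (90,390) to (158,400), the handle end at (152,160) and the fin at (130,290). On the mill, the head is at (583,268), the knob at (718,338), the pin at (643,75) and the ledge runs along y≈70.

```bash
cat >> h.py <<'E'
def pix(d,u,v,z):
    r=d["R"].T@(np.linalg.inv(d["camera_matrix"])@[u,v,1]); c=-d["R"].T@d["t"]
    return c+r*(z-c[2])/r[2]
E
python3 - <<'E'
from h import *
d=dict(np.load("top0.npz"));P=cloud(d);im=d["image"];Z=P[...,2]
X,Y=P[...,0],P[...,1]
def rect(n,m):
    Q=P[m]; print(n,len(Q),cv2.minAreaRect(Q[:,:2].astype(np.float32)),np.median(Q,0).round(1))
v,u=np.mgrid[:384,:512]; box=(u>270)&(u<330)&(v>130)&(v<220)
rect("ledge",box&(abs(Z-86)<4)&(X>625))
fl=box&(abs(Z-86)<4)&(X<600)&(np.hypot(X-540,Y-123)<45)
c,r=cv2.minEnclosingCircle(P[fl][:,:2].astype(np.float32)); print("flange",c,r)
rect("head",box&(Z>92)&(Z<118)&(np.hypot(X-540,Y-123)<35))
rect("knob",box&(Z>130))
rect("pin",box&(Z>100)&(X>640))
C=lambda a,b,z:print((a,b),pix(d,a/5+180-.4,b/5+130-.4,z).round(1))
for a,b,z in[(473,392,10),(638,414,10),(643,70,115),(492,45,86),(487,86,86),(718,333,136),(583,270,103)]:C(a,b,z)
# head roof: points
H=box&(Z>96)&(Z<118)&(np.hypot(X-540,Y-123)<35); Q=P[H]; 
q=Q[:,:2]-Q[:,:2].mean(0); w,V=np.linalg.eigh(q.T@q); print("head axis",V[:,1],np.sqrt(w/len(q)),Q.max(0))
# rest/spanner
bx=(u>183)&(u<232)&(v>155)&(v<222)
hsv=cv2.cvtColor(im,cv2.COLOR_RGB2HSV)
wood=bx&(hsv[...,1]>90)&(hsv[...,2]>120)&(Z>3)
Q=P[wood]; A=np.c_[Q[:,:2],np.ones(len(Q))]
for _ in range(4):
    co=np.linalg.lstsq(A,Q[:,2],rcond=None)[0]; k=abs(A@co-Q[:,2])<3+8*(_==0); A,Q=A[k],Q[k]
g=np.hypot(*co[:2]); print("plane",co,np.degrees(np.arctan(g)),"uphill dir",np.degrees(np.arctan2(co[1],co[0])),len(Q))
rect("rest",wood)
sp=bx&(hsv[...,1]<80)&(hsv[...,2]>140)&(Z>15)&(Z-(np.dstack([X,Y,X*0+1])@co)>5)
rect("steel",sp)
Q=P[sp];h=Q[:,2]-np.c_[Q[:,:2],np.ones(len(Q))]@co
print("height over board",np.percentile(h,[10,50,90]))
fin=bx&(hsv[...,2]<90)&(Z>30); rect("fin",fin); print(np.percentile(P[fin],[5,50,95],axis=0))
cv2.imwrite("pics/m.png",np.vstack([cv2.resize((m[150:225,180:240]*255).astype(np.uint8),None,fx=4,fy=4,interpolation=0) for m in(sp,fin)]))
for a,b in[(88,392),(158,405),(152,158)]: print(P[int(b/5+130),int(a/5+180)].round(1))
E
```

```text
ledge 254 ((669.1470947265625, 129.14675903320312), (99.41809844970703, 27.274559020996094), 82.41839599609375) [668.1 133.4  86.2]
flange (549.5159301757812, 118.69824981689453) 35.794490814208984
head 136 ((549.2570190429688, 121.41055297851562), (40.1362419128418, 26.12662696838379), 12.939977645874023) [547.7 123.1 107.2]
knob 45 ((508.84161376953125, 46.21440887451172), (17.144330978393555, 20.43248748779297), 1.4015575647354126) [508.1  48.3 136.2]
pin 20 ((663.8724365234375, 88.92565155029297), (9.63364315032959, 11.721291542053223), 40.77049255371094) [661.9  89.9 113.7]
(473, 392) [488.8 178.9  10. ]
(638, 414) [478.1  77.6  10. ]
(643, 70) [664.3  89.3 115. ]
(492, 45) [686.5 175.1  86. ]
(487, 86) [661.1 177.7  86. ]
(718, 333) [507.7  50.3 136. ]
(583, 270) [548.  121.7 103. ]
head axis [-0.97904103 -0.20366309] [ 7.55187222 11.95774556] [570.68899654 136.98937439 117.42581773]
plane [ 5.98873104e-01 -9.68716732e-02 -2.26542972e+02] 31.243401277787633 uphill dir -9.188383120077052 577
rest 1013 ((535.506103515625, 385.37030029296875), (94.94703674316406, 132.58502197265625), 79.6337661743164) [544.  389.9  59.8]
steel 409 ((541.5404663085938, 389.24505615234375), (90.9067153930664, 137.9349365234375), 82.37364959716797) [528.8 375.3  64.2]
height over board [ 7.36660366 11.0161596  14.56957312]
fin 79 ((530.3118286132812, 381.8671875), (11.14447021484375, 45.67485046386719), 79.76644897460938) [528.8 381.2 101.4]
[[510.6906258  374.8915811   78.82281303]
 [528.837663   381.21646375 101.35935226]
 [549.44533274 387.91119541 112.42735348]]
[479.3 412.8  30.9]
[472.  370.6  26.6]
[606.  370.9 109.5]
```

```bash
cat >> h.py <<'E'
from scipy.spatial.transform import Rotation as Ro
def tool(yaw,pitch=0):
    "tool x along a spanner x axis of this yaw, handle raised by pitch (deg); tool z = -spanner z"
    S=Ro.from_euler("ZY",[yaw,-pitch],degrees=True).as_matrix()
    return S@np.diag([1,-1,-1.])
def row(p,R=None,p0=None,R0=None):
    s=get_state(); p0=s["eef_pos"] if p0 is None else np.array(p0); R0=s["orientation"] if R0 is None else R0
    R=R0 if R is None else R
    d=R0.T@(np.array(p)-p0)/1000; w=Ro.from_matrix(R0.T@R).as_rotvec()
    print(np.r_[d,w].round(4).tolist(), "deg",np.degrees(np.linalg.norm(w)).round(1))
E
python3 - <<'E'
from h import *
T=tool(-9.5,32);print(T)
row([430,-100,300],tool(-9.5))
row([494.6,390,220],T,[430,-100,300],tool(-9.5))
E
```

```text
[[ 0.83641763 -0.16504761  0.52265174]
 [-0.13996831 -0.9862856  -0.08746191]
 [ 0.52991926  0.         -0.8480481 ]]
[0.3695, -0.408, -0.069, -0.0015, 0.0006, 0.5165] deg 29.6
[-0.0172, -0.4939, 0.08, 0.0, 0.5585, 0.0] deg 32.0
```

Request:
arm_command --pt "0.0 -0.02 -0.06 0 0 0" --pt "0.04 -0.05 -0.07 0 0 0.06" --pt "0.09 -0.09 -0.07 0 0 0.15" --pt "0.13 -0.14 -0.07 0 0 0.22" --pt "0.17 -0.19 -0.07 0 0 0.29" --pt "0.21 -0.235 -0.07 0 0 0.36" --pt "0.25 -0.28 -0.07 0 0 0.43" --pt "0.29 -0.32 -0.07 0 0 0.5" --gripper 0.05 --grip_force 60

```text
time_s: 1.1
eef_pos: [386.0, -208.0, 301.3]
orientation: [[0.989, -0.15, 0.0], [-0.15, -0.989, -0.0], [0.0, 0.0, -1.0]]
ft_force: [0.9, -0.5, -0.1]
opening: 44.8
gripper_force: 0.0
```

Run:
```python
from h import *
s=get_state();print(s["eef_pos"],s["qpos"])
row([430,50,300],tool(-9.5))
row([494.6,390,220],tool(-9.5,32),[430,50,300],tool(-9.5))
```

```text
[ 385.96610821 -207.9976721   301.28437149] [ 38.04332409   2.46574171 -14.43600488 114.22228334   0.70345606
  63.38055744 -75.34751788]
[0.0047, -0.2617, 0.0012, 0.0003, -0.0001, 0.0148] deg 0.8
[0.0076, -0.346, 0.08, 0.0, 0.5585, 0.0] deg 32.0
```

Request:
arm_command --pt "0.0 -0.05 0 0 0 0.01" --pt "0.0 -0.1 0 0 0 0.015" --pt "0.0 -0.15 0 0 0 0.015" --pt "0.0 -0.2 0 0 0 0.015" --pt "0.005 -0.26 0 0 0 0.015" --pt "0.01 -0.31 0.01 0 0.08 0.015" --pt "0.01 -0.36 0.02 0 0.16 0.015" --pt "0.01 -0.41 0.03 0 0.24 0.015"

```text
time_s: 2.1
eef_pos: [456.7, 195.0, 271.1]
orientation: [[0.957, -0.164, 0.238], [-0.16, -0.986, -0.037], [0.241, -0.002, -0.971]]
ft_force: [0.9, -0.7, -0.7]
opening: 44.8
gripper_force: 0.0
```

Run:
```python
from h import *
s=get_state();print(s["eef_pos"],s["qpos"])
row([494.6,390,166.2],tool(-9.5,32))
```

```text
[456.65282307 195.02548252 271.08059182] [   5.06416615    6.93166107  -39.97111652  116.37177862   18.45712909
   49.45991395 -144.72575724]
[-0.02, -0.1983, 0.1036, -0.0027, 0.3155, 0.0002] deg 18.1
```

Request:
arm_command --pt "0 -0.01 0 0 0 -0.18" --pt "0 -0.03 0 0 0 -0.36" --pt "0 -0.05 0 0 0 -0.54" --pt "0 -0.07 0 0 0 -0.72" --pt "0 -0.09 0 0 0 -0.9" --pt "0 -0.11 0 0 0 -1.08" --pt "0 -0.13 0 0 0 -1.26" --pt "0 -0.13 0 0 0 -1.44"

```text
time_s: 3.1
eef_pos: [477.3, 323.4, 271.1]
orientation: [[0.28, 0.931, 0.234], [0.96, -0.279, -0.036], [0.032, 0.234, -0.972]]
ft_force: [0.1, 0.2, 0.1]
opening: 44.9
gripper_force: 0.0
```

Request:
arm_command --pt "0 0 0 0 0 -0.18" --pt "0 0 0 0 0 -0.36" --pt "0 0 0 0 0 -0.54" --pt "0 0 0 0 0 -0.72" --pt "0 0 0 0 0 -0.9" --pt "0 0 0 0 0 -1.08" --pt "0 0 0 0 0 -1.26" --pt "0 0 0 0 0 -1.44"

```text
time_s: 4.1
eef_pos: [477.8, 321.6, 271.1]
orientation: [[-0.886, 0.401, 0.234], [0.404, 0.914, -0.038], [-0.229, 0.061, -0.971]]
ft_force: [-0.8, 0.4, -0.4]
opening: 44.8
gripper_force: 0.0
```

Run:
```python
from h import *
F=np.diag([-1,-1,1.])
s=get_state();print(s["eef_pos"],s["qpos"])
row([494.6,390,166.2],tool(-9.5,32)@F)
# refine fin/spanner from saved top view with height-over-board gates
d=dict(np.load("top0.npz"));P=cloud(d)
x=np.array([.836,-.14,.53]);z=np.array([-.523,.0875,.848]);y=np.cross(z,x);o=np.array([506.9,390.2,39])
L=(P-o)@np.c_[x,y,z]; b=(abs(L[...,1])<45)&(L[...,0]>-35)&(L[...,0]<140)
f=b&(L[...,2]>40)&(L[...,2]<55)&(d["image"].max(2)<110);print("fin",f.sum(),np.percentile(L[f],[5,50,95],axis=0).round(1))
st=b&(abs(L[...,2]-10)<5)&(np.ptp(d["image"],2)<40)&(d["image"].min(2)>110)
for lo,hi in[(-35,-10),(-10,10),(30,70),(85,105),(105,140)]:
    m=st&(L[...,0]>lo)&(L[...,0]<hi);print(lo,hi,m.sum(),np.percentile(L[m],[3,50,97],axis=0).round(1).tolist())
```

```text
[477.77301008 321.60257517 271.12368946] [  9.57968725  29.06264154 -68.84738055 104.54465955  44.30890824
  64.96210142  -9.07693839]
[0.0368, 0.0629, 0.1033, -0.0391, -0.3174, -0.2526] deg 23.3
fin 52 [[31.6 -9.1 42.1]
 [49.9 -4.1 46.5]
 [65.3  1.3 49.8]]
-35 -10 59 [[-31.4, -29.5, 6.1], [-20.9, -17.1, 9.0], [-10.9, 25.2, 12.9]]
-10 10 52 [[-9.5, -29.4, 5.8], [1.5, -2.6, 8.8], [8.9, 25.1, 12.3]]
30 70 47 [[30.3, -25.6, 6.4], [54.1, -10.4, 9.6], [69.7, 18.4, 12.8]]
85 105 54 [[85.4, -14.1, 5.6], [94.6, -3.7, 8.4], [104.2, 7.0, 12.9]]
105 140 52 [[106.3, -13.8, 5.9], [115.5, -3.1, 9.6], [123.3, 7.7, 12.2]]
```

Run:
```python
from h import *
F=np.diag([-1,-1,1.])
row([496.5,389,148],tool(-10,32)@F)
```

```text
[0.0388, 0.0616, 0.1215, -0.0357, -0.3178, -0.2445] deg 23.1
```

Request:
arm_command --pt "0.01 0.015 0.03 -0.01 -0.08 -0.06" --pt "0.02 0.03 0.06 -0.018 -0.16 -0.12" --pt "0.03 0.045 0.09 -0.027 -0.24 -0.18" --pt "0.0388 0.0616 0.1215 -0.0357 -0.3178 -0.2445" --pt "0.0388 0.0616 0.1215 -0.0357 -0.3178 -0.2445"

```text
time_s: 4.72
eef_pos: [494.3, 389.9, 145.2]
orientation: [[-0.837, 0.175, 0.518], [0.148, 0.985, -0.094], [-0.527, -0.003, -0.85]]
ft_force: [-0.2, -0.5, 0.8]
opening: 44.8
gripper_force: 0.0
```

Run:
```python
from h import *
F=np.diag([-1,-1,1.])
s=get_state();print(s["eef_pos"],s["qpos"])
row([539.5,381.7,77.4],tool(-10,32)@F)
```

```text
[494.32587065 389.86831931 145.18112009] [-15.70430632  37.9750465  -51.65565879 111.25364054  75.59337632
  60.88327408 -29.41527403]
[-0.0033, 0.0, 0.0818, -0.003, -0.0039, 0.0] deg 0.3
```

Descend onto the fin, then close.

Request:
arm_command --pt "-0.001 0 0.02 0 0 0" --pt "-0.002 0 0.04 -0.002 -0.003 0" --pt "-0.003 0 0.06 -0.003 -0.004 0" --pt "-0.003 0 0.075 -0.003 -0.004 0" --pt "-0.003 0 0.0815 -0.003 -0.004 0" --pt "-0.003 0 0.0815 -0.003 -0.004 0"

```text
time_s: 5.48
eef_pos: [542.2, 381.2, 80.7]
orientation: [[-0.832, 0.178, 0.525], [0.153, 0.984, -0.091], [-0.533, 0.004, -0.846]]
ft_force: [0.1, -0.7, 0.6]
opening: 45.1
gripper_force: 0.0
```

Request:
arm_command --pt "0 0 0 0 0 0" --pt "0 0 0 0 0 0" --pt "0 0 0 0 0 0" --pt "0 0 0 0 0 0" --pt "0 0 0 0 0 0" --pt "0 0 0 0 0 0" --gripper -1 --grip_force 80

```text
time_s: 6.22
eef_pos: [541.8, 382.0, 81.8]
orientation: [[-0.832, 0.177, 0.527], [0.152, 0.984, -0.09], [-0.534, 0.005, -0.845]]
ft_force: [-3.8, -0.3, 5.7]
opening: 12.9
gripper_force: 79.2
```

Request:
arm_command --pt "0 0 -0.02 0 0 0" --pt "0 0 -0.045 0 0 0" --pt "0 0 -0.07 0 0 0" --pt "0 0 -0.1 0 0 0" --pt "0 0 -0.13 0 0 0" --pt "0 0 -0.15 0 0 0"

```text
time_s: 6.98
eef_pos: [461.7, 395.6, 209.2]
orientation: [[-0.832, 0.176, 0.526], [0.152, 0.984, -0.09], [-0.534, 0.005, -0.846]]
ft_force: [-0.1, 1.4, -2.8]
opening: 12.8
gripper_force: 78.4
```

Run:
```python
from h import *
F=np.diag([-1,-1,1.])
s=get_state();print(s["eef_pos"],s["qpos"])
row([608,135,215],tool(12.5)@F)
```

```text
[461.69827615 395.60821781 209.19895446] [-14.56846412  31.5854509  -56.35975258 111.27081973  68.57894831
  63.79015497 -26.03392555]
[-0.1643, -0.2308, 0.0954, -0.1062, 0.5565, -0.386] deg 39.3
```

Request:
arm_command --pt "-0.02 -0.03 0.0 -0.014 0.07 -0.05" --pt "-0.04 -0.06 0.01 -0.027 0.14 -0.1" --pt "-0.06 -0.09 0.03 -0.04 0.21 -0.15" --pt "-0.08 -0.12 0.04 -0.054 0.28 -0.2" --pt "-0.1 -0.15 0.055 -0.067 0.35 -0.25" --pt "-0.125 -0.18 0.07 -0.08 0.42 -0.29" --pt "-0.145 -0.205 0.083 -0.094 0.49 -0.34" --pt "-0.1643 -0.2308 0.0954 -0.1062 0.5565 -0.386"

```text
time_s: 7.98
eef_pos: [609.5, 132.3, 213.6]
orientation: [[-0.976, -0.216, -0.003], [-0.216, 0.976, -0.001], [0.003, -0.0, -1.0]]
ft_force: [0.7, 0.8, -2.3]
opening: 13.0
gripper_force: 78.6
```

```bash
cat > meas.py <<'E'
from h import *
F=np.diag([-1,-1,1.])
s=get_state(); d=get_image("top"); np.savez("cur.npz",**d); P=cloud(d); im=d["image"]
p,R=s["eef_pos"],s["orientation"]; print(p.round(1),s["qpos"].round(0)); print(R.round(3))
S=R@np.diag([-1,1,-1.])  # spanner axes expected
L=(P-p)@S   # relative TCP
b=(abs(L[...,1])<45)&(L[...,0]>-120)&(L[...,0]<90)&(np.ptp(im,2)<45)
st=b&(abs(L[...,2]+7)<6)
for lo,hi in[(-100,-60),(-60,-40),(25,45),(45,90)]:
    m=st&(L[...,0]>lo)&(L[...,0]<hi)
    if m.sum()>5: print(lo,hi,m.sum(),np.percentile(L[m],[3,50,97],axis=0).round(1).tolist())
print("yaw",np.degrees(np.arctan2(S[1,0],S[0,0])))
E
python3 - <<'E'
from meas import *
cv2.imwrite("pics/held.png",cv2.resize(im[125:225,260:350],(720,600 if 0 else 800)[:1]+(600,),interpolation=cv2.INTER_CUBIC)[:,:,::-1])
E
```

```text
[609.5 132.3 213.6] [ 29.  45. -69.  94.  44.  73.  54.]
[[-0.976 -0.216 -0.003]
 [-0.216  0.976 -0.001]
 [ 0.003 -0.    -1.   ]]
-100 -60 113 [[-85.8, -26.8, -12.4], [-73.3, -13.7, -8.1], [-60.9, 28.5, -4.0]]
-60 -40 83 [[-59.2, -26.4, -11.4], [-49.5, -13.9, -7.6], [-40.4, 28.7, -4.9]]
yaw 12.457934918865194
```

View pics/held.png

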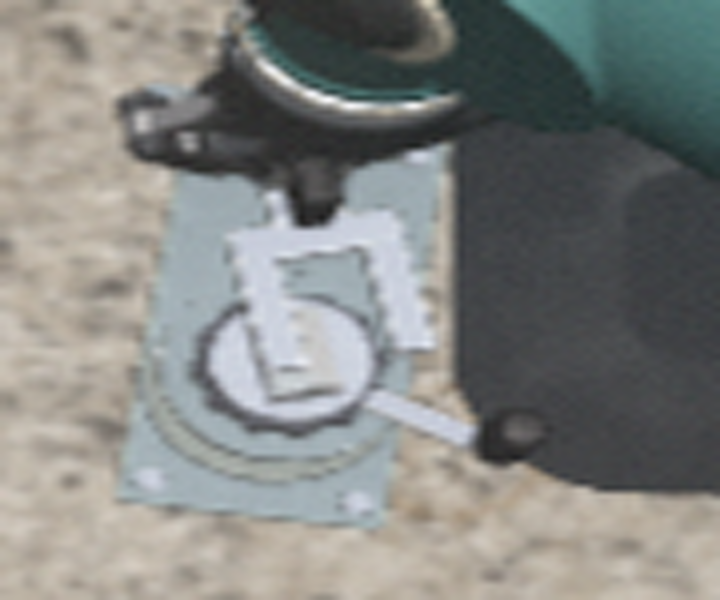

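The held picture shows the spanner level, its jaw (prong tips at about (285,365) and (415,345)) above and right of the head at (300,355). The prongs sit about parallel to the head's flats, so I only need to shift and descend.

Run:
```python
from h import *
F=np.diag([-1,-1,1.])
row([610.9,134.6,150],tool(12.5)@F)
row([610.9,134.6,119],tool(12.5)@F)
row([610.9,134.6,104],tool(12.5)@F)
```

```text
[0.001, 0.0092, 0.0623, -0.0026, -0.0043, -0.0085] deg 0.6
[0.0009, 0.0092, 0.0933, -0.0026, -0.0043, -0.0085] deg 0.6
[0.0008, 0.0093, 0.1083, -0.0026, -0.0043, -0.0085] deg 0.6
```

Request:
arm_command --pt "0 0.003 0.02 -0.001 -0.002 -0.004" --pt "0 0.003 0.04 -0.0026 -0.004 -0.004" --pt "0 0.003 0.06 -0.0026 -0.004 -0.004" --pt "0 0.003 0.06 -0.0026 -0.004 -0.004" --pt "0 0.003 0.06 -0.0026 -0.004 -0.004"

```text
time_s: 8.65
eef_pos: [608.5, 137.7, 154.2]
orientation: [[-0.976, -0.22, 0.004], [-0.22, 0.976, 0.003], [-0.004, 0.002, -1.0]]
ft_force: [0.4, -0.7, -2.4]
opening: 12.9
gripper_force: 78.7
```

Run:
```python
from meas import *
row([610.9,134.6,119],tool(12.5)@F)
row([610.9,134.6,104],tool(12.5)@F)
# jaw vs head in same image
o=p+S@[-63,1,-18]; print("jaw centre est",o.round(1))
H=(P[...,2]>95)&(P[...,2]<118)&(np.hypot(P[...,0]-549,P[...,1]-122)<26)
print(H.sum(),cv2.minAreaRect(P[H][:,:2].astype(np.float32)))
```

```text
[608.5 137.7 154.2] [ 27.  48. -66.  97.  48.  67.  51.]
[[-0.976 -0.22   0.004]
 [-0.22   0.976  0.003]
 [-0.004  0.002 -1.   ]]
-100 -60 99 [[-85.5, -26.4, -11.2], [-73.2, 15.6, -8.1], [-61.4, 28.8, -4.5]]
-60 -40 74 [[-59.4, -26.9, -11.4], [-50.9, 0.6, -7.7], [-41.4, 28.1, -3.8]]
yaw 12.683522190386824
[-0.0012, -0.0035, 0.0356, 0.0022, 0.0051, 0.0029] deg 0.4
[-0.0012, -0.0035, 0.0506, 0.0022, 0.0051, 0.0029] deg 0.4
jaw centre est [546.9 124.9 135.9]
124 ((549.2108764648438, 121.24597930908203), (39.73191833496094, 25.109464645385742), 12.79064655303955)
```

Request:
arm_command --pt "-0.0012 -0.0035 0.0 0.002 0.005 0.003" --pt "-0.0012 -0.0035 0.012 0.002 0.005 0.003" --pt "-0.0012 -0.0035 0.024 0.002 0.005 0.003" --pt "-0.0012 -0.0035 0.034 0.002 0.005 0.003" --pt "-0.0012 -0.0035 0.034 0.002 0.005 0.003" --pt "-0.0012 -0.0035 0.034 0.002 0.005 0.003"

```text
time_s: 9.45
eef_pos: [610.6, 134.3, 119.9]
orientation: [[-0.976, -0.216, -0.001], [-0.216, 0.976, 0.0], [0.001, 0.0, -1.0]]
ft_force: [0.3, 1.2, -3.0]
opening: 12.5
gripper_force: 78.7
```

Run:
```python
from meas import *
row([610.9,134.6,104],tool(12.5)@F)
o=p+S@[-63,1,-18]; print("jaw centre est",o.round(1))
H=(P[...,2]>99)&(P[...,2]<118)&(np.hypot(P[...,0]-549,P[...,1]-122)<26)
h=(P[H]-o)@S;print(np.percentile(h,[3,50,97],axis=0))
cv2.imwrite("pics/fit.png",cv2.resize(im[150:210,270:342],(720,600),interpolation=cv2.INTER_CUBIC)[:,:,::-1])
```

```text
[610.6 134.3 119.9] [ 26.  51. -63.  97.  50.  65.  50.]
[[-0.976 -0.216 -0.001]
 [-0.216  0.976  0.   ]
 [ 0.001  0.    -1.   ]]
-100 -60 134 [[-85.2, -26.1, -12.5], [-72.7, 1.6, -8.3], [-60.8, 28.6, -4.5]]
-60 -40 93 [[-59.0, -26.6, -12.6], [-51.0, 1.2, -8.4], [-41.6, 27.9, -3.9]]
yaw 12.476088431925778
[-0.0003, 0.0003, 0.0161, 0.0002, -0.0007, -0.0005] deg 0.0
jaw centre est [548.8 121.7 102. ]
[[-19.12534231 -22.82168722  -1.07018012]
 [  0.60562001   0.97471337   8.38581729]
 [ 19.75118506  22.85384436  12.90935977]]
```

View pics/fit.png

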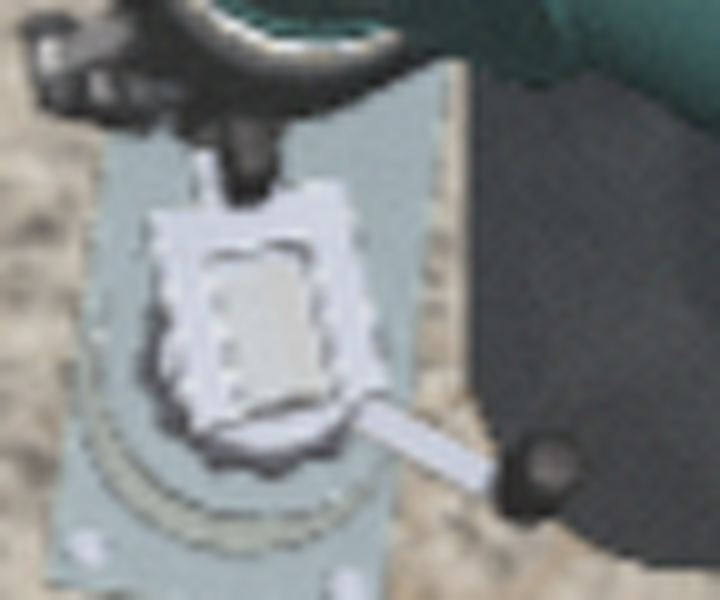

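The jaw now encloses the head (head centre about (268,335) inside a prong gap of roughly x=215 to 325). I'll lower it gently.

Request:
arm_command --pt "0 0 0.004 0 0 0" --pt "0 0 0.008 0 0 0" --pt "0 0 0.012 0 0 0" --pt "0 0 0.015 0 0 0" --pt "0 0 0.0155 0 0 0" --pt "0 0 0.0155 0 0 0"

```text
time_s: 10.25
eef_pos: [610.5, 134.0, 104.5]
orientation: [[-0.976, -0.216, -0.001], [-0.216, 0.976, -0.0], [0.001, -0.0, -1.0]]
ft_force: [-1.1, -0.8, 0.7]
opening: 12.7
gripper_force: 79.2
```

Request:
arm_command --pt "0 0 0.001 0 0 0" --pt "0 0 0.001 0 0 0"

```text
time_s: 10.5
eef_pos: [610.5, 134.0, 104.4]
orientation: [[-0.976, -0.216, -0.001], [-0.216, 0.976, -0.001], [0.001, -0.001, -1.0]]
ft_force: [-3.9, -2.6, 6.6]
opening: 12.7
gripper_force: 80.3
```

Run:
```python
from meas import *
# swing about axis from yaw 12.5 to -7.5 - print rows
c=np.array([549.3,122.0]); r=p[:2]-c; y0=np.degrees(np.arctan2(S[1,0],S[0,0])); print("r",np.hypot(*r),"ang",np.degrees(np.arctan2(r[1],r[0])),y0,s["ft_force"])
for a in (-2.5,-5,-7.5,-10,-12.5,-15,-17.5,-20,-22):
    q=Ro.from_euler("z",a,degrees=True).as_matrix(); t=p.copy(); t[:2]=c+q[:2,:2]@r
    print(a,end=" "); row(t,q@R,p,R)
```

```text
[610.5 134.  104.4] [ 25.  51. -62.  98.  51.  64.  49.]
[[-0.976 -0.216 -0.001]
 [-0.216  0.976 -0.001]
 [ 0.001 -0.001 -1.   ]]
-100 -60 122 [[-85.3, -26.0, -11.9], [-74.0, 9.8, -7.7], [-60.7, 28.5, -2.0]]
-60 -40 78 [[-59.5, -26.6, -11.3], [-51.1, 11.0, -7.6], [-41.1, 28.8, -2.3]]
yaw 12.46423103064017
r 62.38161935700661 ang 11.132726016989388 12.46423103064017 [-3.89332606 -2.56548714  6.56267291]
-2.5 [0.0001, -0.0027, 0.0, -0.0, 0.0, 0.0436] deg 2.5
-5 [0.0004, -0.0054, 0.0, -0.0001, 0.0001, 0.0873] deg 5.0
-7.5 [0.0007, -0.0081, 0.0, -0.0001, 0.0001, 0.1309] deg 7.5
-10 [0.0012, -0.0108, 0.0, -0.0002, 0.0001, 0.1745] deg 10.0
-12.5 [0.0018, -0.0135, 0.0, -0.0002, 0.0002, 0.2182] deg 12.5
-15 [0.0025, -0.0161, 0.0, -0.0002, 0.0002, 0.2618] deg 15.0
-17.5 [0.0033, -0.0187, 0.0, -0.0003, 0.0002, 0.3054] deg 17.5
-20 [0.0043, -0.0212, 0.0, -0.0003, 0.0002, 0.3491] deg 20.0
-22 [0.0051, -0.0233, 0.0, -0.0003, 0.0003, 0.384] deg 22.0
```

Request:
arm_command --pt "0.0001 -0.0027 -0.001 0 0 0.0436" --pt "0.0004 -0.0054 -0.001 0 0 0.0873" --pt "0.0007 -0.0081 -0.001 0 0 0.1309" --pt "0.0012 -0.0108 -0.001 0 0 0.1745" --pt "0.0018 -0.0135 -0.001 0 0 0.2182" --pt "0.0025 -0.0161 -0.001 0 0 0.2618" --pt "0.0033 -0.0187 -0.001 0 0 0.3054" --pt "0.0033 -0.0187 -0.001 0 0 0.3054"

```text
time_s: 11.55
eef_pos: [611.7, 114.8, 104.4]
orientation: [[-0.996, 0.09, -0.001], [0.09, 0.996, -0.0], [0.001, -0.0, -1.0]]
ft_force: [2.6, 1.2, -0.9]
opening: 12.9
gripper_force: 79.1
```

Request:
arm_command --pt "0.0004 -0.0013 0 0 0 0.02" --pt "0.0008 -0.0026 0 0 0 0.04" --pt "0.0008 -0.0026 0 0 0 0.04" --pt "0.0008 -0.0026 0 0 0 0.04"

```text
time_s: 12.05
eef_pos: [610.7, 113.1, 104.5]
orientation: [[-0.992, 0.127, 0.0], [0.127, 0.992, 0.001], [-0.0, 0.001, -1.0]]
ft_force: [5.2, 3.9, -1.5]
opening: 12.9
gripper_force: 79.1
```

Run:
```python
from meas import *
print(s["ft_force"],s["wrist_torque"])
H=(P[...,2]>99)&(P[...,2]<118)&(np.hypot(P[...,0]-549,P[...,1]-122)<24)
print("head",cv2.minAreaRect(P[H][:,:2].astype(np.float32)))
K=(P[...,2]>128)&(P[...,2]<145)&(np.hypot(P[...,0]-549,P[...,1]-122)<110)&(P[...,0]<540)
k=np.array(cv2.minAreaRect(P[K][:,:2].astype(np.float32))[0]); print("knob",k,np.degrees(np.arctan2(k[1]-122,k[0]-549.3)))
```

```text
[610.7 113.1 104.5] [ 26.  49. -59.  99.  48.  61.  33.]
[[-0.992  0.127  0.   ]
 [ 0.127  0.992  0.001]
 [-0.     0.001 -1.   ]]
-100 -60 111 [[-85.6, -26.6, -11.7], [-74.4, 6.6, -7.2], [-61.6, 27.7, -1.2]]
-60 -40 81 [[-59.9, -26.8, -12.5], [-51.0, 11.5, -7.8], [-41.1, 27.5, -1.9]]
yaw -7.2841600054102384
[ 5.18757554  3.87826587 -1.5054349 ] [ 0.84278752 -1.27767039  0.29735238]
head ((549.60009765625, 121.67068481445312), (44.50780487060547, 40.74452590942383), 21.73369026184082)
knob [490.91299438  59.78978348] -133.18419940540676
```

Request:
arm_command --pt "0.0 -0.001 0 0 0 0.015" --pt "0.0 -0.001 0 0 0 0.015" --pt "0.0 -0.001 0 0 0 0.015"

```text
time_s: 12.48
eef_pos: [610.7, 113.1, 104.5]
orientation: [[-0.99, 0.139, 0.001], [0.139, 0.99, 0.002], [-0.001, 0.002, -1.0]]
ft_force: [6.4, 4.4, -3.1]
opening: 12.6
gripper_force: 79.6
```

Run:
```python
from h import *
s=get_state();print(s["eef_pos"],np.degrees(np.arctan2(-s["orientation"][1,0],-s["orientation"][0,0])),s["ft_force"],s["wrist_torque"])
```

```text
[610.67085329 113.09008659 104.47581919] -7.994006523056316 [ 6.37396743  4.35324756 -3.14263153] [ 1.16783376 -1.46054124  0.90825402]
```

Request:
arm_command --pt "0 0.001 0 0 0 -0.015" --pt "0 0.001 0 0 0 -0.015" --pt "0 0.001 0 0 0 -0.015" --pt "0 0.001 0 0 0 -0.015" --gripper 0.05

```text
time_s: 12.98
eef_pos: [610.0, 112.1, 104.1]
orientation: [[-0.992, 0.128, -0.002], [0.128, 0.992, -0.001], [0.002, -0.001, -1.0]]
ft_force: [0.1, -0.3, 0.5]
opening: 45.1
gripper_force: 0.0
```

Request:
arm_command --pt "0 0 -0.02 0 0 0" --pt "0 0 -0.045 0 0 0" --pt "0 0 -0.08 0 0 0" --pt "0 0 -0.11 0 0 0" --pt "0.04 0 -0.12 0 0 0" --pt "0.09 0 -0.12 0 0 0" --pt "0.14 0 -0.12 0 0 0" --pt "0.14 0 -0.12 0 0 0"

```text
time_s: 13.98
eef_pos: [468.7, 131.2, 226.0]
orientation: [[-0.992, 0.123, 0.0], [0.123, 0.992, -0.004], [-0.001, -0.004, -1.0]]
ft_force: [-0.1, 0.3, -0.2]
opening: 44.8
gripper_force: 0.0
```

Run:
```python
from meas import *
print(s["ft_force"])
c=np.array([549.3,122.]);rr=np.hypot(P[...,0]-c[0],P[...,1]-c[1])
K=(P[...,2]>128)&(P[...,2]<145)&(abs(rr-85)<16)&(P[...,0]<545)
k=np.array(cv2.minAreaRect(P[K][:,:2].astype(np.float32))[0]); print("knob",K.sum(),k,np.degrees(np.arctan2(k[1]-c[1],k[0]-c[0])),np.hypot(*(k-c)))
S=tool(-7.5)@np.diag([1,-1,-1.]);L=(P-[549.3,122,86])@S
st=(abs(L[...,2]-10)<4)&(np.ptp(im,2)<45)&(im.min(2)>90)&(abs(L[...,1])<40)
for lo,hi in[(-35,-10),(-10,15),(28,36),(85,100),(100,140)]:
    m=st&(L[...,0]>lo)&(L[...,0]<hi)
    if m.sum()>5: print(lo,hi,m.sum(),np.percentile(L[m],[3,50,97],axis=0).round(1).tolist())
cv2.imwrite("pics/rel.png",cv2.resize(im[130:220,260:368],(720,600),interpolation=cv2.INTER_CUBIC)[:,:,::-1])
```

```text
[468.7 131.2 226. ] [ 38.  31. -74. 111.  34.  64.  33.]
[[-0.992  0.123  0.   ]
 [ 0.123  0.992 -0.004]
 [-0.001 -0.004 -1.   ]]
yaw -7.064863642655037
[-0.05590915  0.32365144 -0.24421945]
knob 0 [0. 0.] -167.4778190170575 562.6850717763889
85 100 36 [[85.8, -10.6, 8.0], [91.6, 0.5, 10.9], [98.2, 11.9, 13.5]]
100 140 83 [[100.9, -11.1, 7.0], [114.7, 0.3, 10.1], [130.4, 11.4, 13.1]]
```

View pics/rel.png

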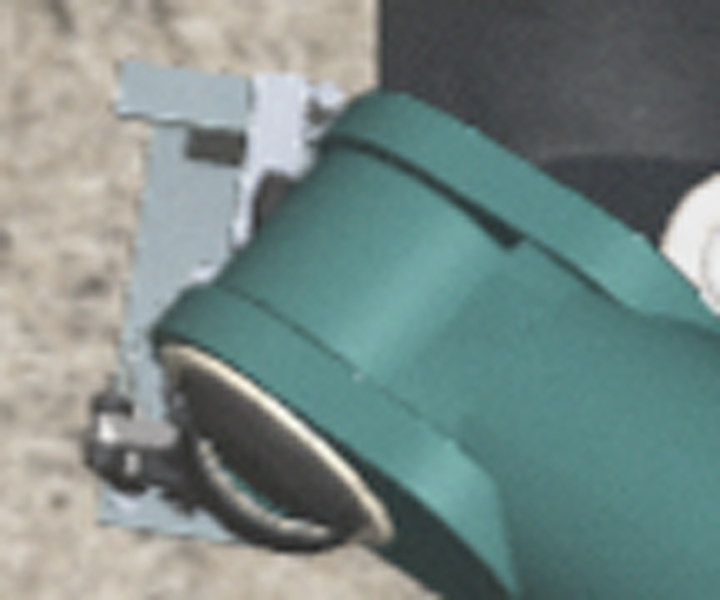

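The view shows the spanner lying on the ledge with its handle, at (280,110), against the pin at (325,95). The knob is hidden by the arm. Next I go over the knob with the fingers tangential.

Run:
```python
from h import *
def tl(yang): # tool down with y axis at world angle
    a=np.radians(yang); y=np.array([np.cos(a),np.sin(a),0]); z=np.array([0,0,-1.]); return np.c_[np.cross(y,z),y,z]
row([491,60,200],tl(137))
```

```text
[-0.0285, -0.0675, 0.0264, -0.0031, 0.0008, -0.9463] deg 54.2
```

Request:
arm_command --pt "-0.005 -0.012 0 0 0 -0.16" --pt "-0.01 -0.024 0 0 0 -0.32" --pt "-0.015 -0.036 0 0 0 -0.48" --pt "-0.02 -0.048 0.01 -0.002 0 -0.64" --pt "-0.025 -0.06 0.02 -0.002 0 -0.8" --pt "-0.0285 -0.0675 0.026 -0.003 0 -0.946" --pt "-0.0285 -0.0675 0.026 -0.003 0 -0.946" --pt "-0.0285 -0.0675 0.026 -0.003 0 -0.946"

```text
time_s: 15.02
eef_pos: [491.9, 60.2, 199.1]
orientation: [[-0.686, -0.728, -0.001], [-0.728, 0.686, 0.003], [-0.001, 0.003, -1.0]]
ft_force: [0.1, -0.2, -0.0]
opening: 44.7
gripper_force: 0.0
```

```bash
cat >> h.py <<'E'
def tl(yang):
    a=np.radians(yang); y=np.array([np.cos(a),np.sin(a),0]); z=np.array([0,0,-1.]); return np.c_[np.cross(y,z),y,z]
E
python3 - <<'E'
from h import *
s=get_state();print(s["eef_pos"],s["qpos"].round(0))
d=get_image("scene");P=cloud(d)
K=(P[...,2]>100)&(P[...,2]<145)&(np.hypot(P[...,0]-491,P[...,1]-60)<30)
print(K.sum(), P[K].mean(0) if K.any() else 0, np.percentile(P[K],[5,95],axis=0) if K.any() else 0)
cv2.imwrite("pics/sk.png",cv2.resize(d["image"][110:240,230:386],(720,600),interpolation=cv2.INTER_CUBIC)[:,:,::-1])
row([491,60,98],tl(137))
E
```

```text
[491.86500061  60.1708543  199.12470714] [ 48.  45. -83. 112.  48.  70.  84.]
86 [485.09273796  64.77060312 120.54040362] [[477.84007221  54.41891667 102.127569  ]
 [494.42168622  70.92027877 136.14083205]]
[0.0007, 0.0001, 0.1011, 0.0026, 0.0011, -0.004] deg 0.3
```

View pics/sk.png

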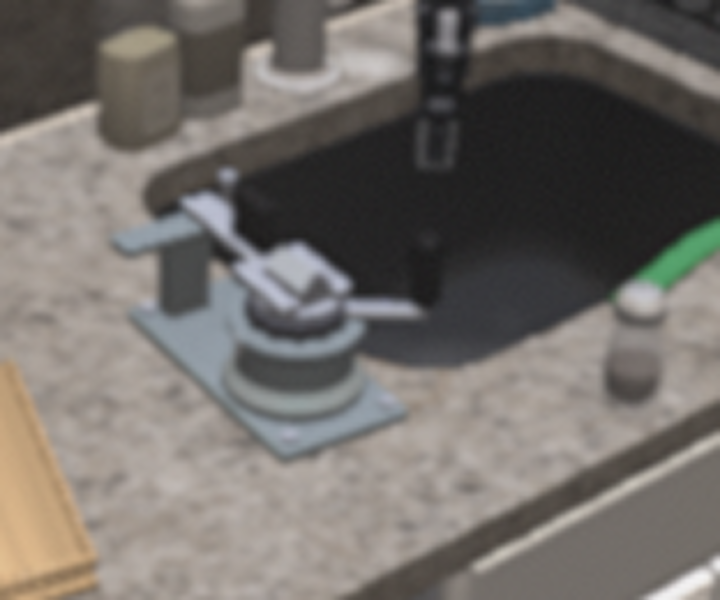

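The scene view shows the spanner flat on the spindle, with the jaw at (295,275) and the handle on the ledge. The knob is at (427,270), below the open fingers at (437,140), so the way down is free.

Request:
arm_command --pt "0 0 0.025 0.002 0 0" --pt "0 0 0.05 0.002 0 0" --pt "0 0 0.075 0.002 0 0" --pt "0 0 0.09 0.002 0 0" --pt "0 0 0.1 0.002 0 0" --pt "0 0 0.1 0.002 0 0"

```text
time_s: 15.82
eef_pos: [491.0, 60.2, 98.4]
orientation: [[-0.684, -0.73, -0.001], [-0.73, 0.684, 0.001], [-0.0, 0.001, -1.0]]
ft_force: [-0.5, -0.6, 0.2]
opening: 44.8
gripper_force: 0.0
```

Request:
arm_command --pt "0 0 0 0 0 0" --pt "0 0 0 0 0 0" --pt "0 0 0 0 0 0" --gripper -0.3 --grip_force 20

```text
time_s: 16.2
eef_pos: [491.2, 60.0, 98.8]
orientation: [[-0.684, -0.73, -0.0], [-0.73, 0.684, 0.001], [-0.001, 0.001, -1.0]]
ft_force: [-0.2, 1.5, 0.3]
opening: 30.1
gripper_force: 0.0
```

```bash
cat > arc.py <<'E'
from h import *
import sys
c=np.array([549.3,122.]); s=get_state(); p,R=s["eef_pos"],s["orientation"]
a0=np.degrees(np.arctan2(p[1]-c[1],p[0]-c[0])); print(p,s["qpos"].round(0),"ang",a0,"r",np.hypot(*(p[:2]-c)),s["ft_force"])
for i in range(1,9):
    a=a0-float(sys.argv[1])*i; t=np.r_[c+85*np.array([np.cos(np.radians(a)),np.sin(np.radians(a))]),98]
    row(t,tl(a-90),p,R)
E
python3 arc.py 3
```

```text
[491.20070241  59.9772087   98.76290041] [ 43.  50. -74. 116.  57.  62.  78.] ang -133.12923882538095 r 84.98443987768033 [-0.15945281  1.5424401   0.26067608]
[-0.0001, 0.0044, 0.0008, 0.0008, 0.0006, 0.0522] deg 3.0
[-0.0004, 0.0089, 0.0008, 0.0008, 0.0006, 0.1046] deg 6.0
[-0.001, 0.0133, 0.0008, 0.0009, 0.0006, 0.1569] deg 9.0
[-0.0018, 0.0177, 0.0008, 0.0009, 0.0006, 0.2093] deg 12.0
[-0.0029, 0.022, 0.0008, 0.0009, 0.0005, 0.2617] deg 15.0
[-0.0041, 0.0263, 0.0008, 0.0009, 0.0005, 0.314] deg 18.0
[-0.0056, 0.0305, 0.0008, 0.0009, 0.0005, 0.3664] deg 21.0
[-0.0073, 0.0346, 0.0008, 0.0009, 0.0005, 0.4187] deg 24.0
```

Request:
arm_command --pt "-0.0001 0.0044 0 0 0 0.052" --pt "-0.0004 0.0089 0 0 0 0.105" --pt "-0.001 0.0133 0 0 0 0.157" --pt "-0.0018 0.0177 0 0 0 0.209" --pt "-0.0029 0.022 0 0 0 0.262" --pt "-0.0041 0.0263 0 0 0 0.314" --pt "-0.0056 0.0305 0 0 0 0.366" --pt "-0.0073 0.0346 0 0 0 0.419"

```text
time_s: 17.2
eef_pos: [472.0, 87.8, 98.6]
orientation: [[-0.923, -0.386, 0.001], [-0.386, 0.923, -0.001], [-0.001, -0.001, -1.0]]
ft_force: [3.6, -3.3, -1.6]
opening: 29.7
gripper_force: 2.0
```

```bash
python3 arc.py 3
```

```text
[472.04502992  87.83767641  98.62892346] [ 38.  46. -70. 118.  53.  57.  52.] ang -156.1448766406028 r 84.4712658527336 [ 3.64079239 -3.31707562 -1.64993994]
[0.0005, 0.0044, 0.0006, -0.0011, 0.001, 0.0322] deg 1.8
[0.0002, 0.0089, 0.0006, -0.0011, 0.0011, 0.0846] deg 4.8
[-0.0002, 0.0133, 0.0006, -0.001, 0.0011, 0.1369] deg 7.8
[-0.001, 0.0177, 0.0006, -0.001, 0.0011, 0.1893] deg 10.8
[-0.0019, 0.022, 0.0006, -0.001, 0.0012, 0.2416] deg 13.8
[-0.0031, 0.0263, 0.0006, -0.001, 0.0012, 0.294] deg 16.8
[-0.0045, 0.0306, 0.0006, -0.0009, 0.0012, 0.3464] deg 19.8
[-0.0061, 0.0347, 0.0006, -0.0009, 0.0012, 0.3987] deg 22.8
```

Force is about 4–5 N as expected; continuing round.

Request:
arm_command --pt "0 0.0044 0 0 0 0.04" --pt "0 0.0089 0 0 0 0.09" --pt "-0.0003 0.0133 0 0 0 0.14" --pt "-0.001 0.0177 0 0 0 0.192" --pt "-0.002 0.022 0 0 0 0.244" --pt "-0.0031 0.0263 0 0 0 0.297" --pt "-0.0045 0.0306 0 0 0 0.35" --pt "-0.0061 0.0347 0 0 0 0.4"

```text
time_s: 18.2
eef_pos: [464.2, 121.9, 98.7]
orientation: [[-1.0, 0.004, 0.001], [0.004, 1.0, -0.001], [-0.001, -0.001, -1.0]]
ft_force: [3.7, -4.0, -0.1]
opening: 29.8
gripper_force: 1.9
```

```bash
python3 arc.py 3.5
```

```text
[464.1728081  121.91462737  98.72978878] [ 32.  42. -66. 118.  49.  54.  28.] ang -179.9425390418756 r 85.12723471037275 [ 3.66177871 -4.02329856 -0.05918531]
[-0.0003, 0.0052, 0.0007, -0.0014, 0.0012, 0.0563] deg 3.2
[-0.0007, 0.0104, 0.0007, -0.0013, 0.0013, 0.1174] deg 6.7
[-0.0015, 0.0155, 0.0007, -0.0013, 0.0013, 0.1785] deg 10.2
[-0.0026, 0.0206, 0.0007, -0.0012, 0.0014, 0.2396] deg 13.7
[-0.0039, 0.0256, 0.0007, -0.0012, 0.0014, 0.3007] deg 17.2
[-0.0056, 0.0305, 0.0007, -0.0012, 0.0014, 0.3618] deg 20.7
[-0.0076, 0.0353, 0.0007, -0.0011, 0.0015, 0.4229] deg 24.2
[-0.0099, 0.04, 0.0007, -0.0011, 0.0015, 0.4839] deg 27.7
```

Request:
arm_command --pt "-0.0003 0.0052 0 0 0 0.056" --pt "-0.0007 0.0104 0 0 0 0.117" --pt "-0.0015 0.0155 0 0 0 0.178" --pt "-0.0026 0.0206 0 0 0 0.24" --pt "-0.0039 0.0256 0 0 0 0.3" --pt "-0.0056 0.0305 0 0 0 0.362" --pt "-0.0076 0.0353 0 0 0 0.423" --pt "-0.0099 0.04 0 0 0 0.484"

```text
time_s: 19.2
eef_pos: [473.2, 161.5, 98.5]
orientation: [[-0.883, 0.469, -0.001], [0.469, 0.883, -0.003], [-0.001, -0.003, -1.0]]
ft_force: [0.5, -4.4, 0.7]
opening: 30.2
gripper_force: 1.9
```

```bash
python3 arc.py 3
```

```text
[473.21873672 161.45933399  98.47824447] [ 23.  39. -59. 116.  44.  51.   1.] ang 152.58661432798746 r 85.70529541559907 [ 0.499862   -4.38208721  0.70853087]
[-0.0008, 0.0045, 0.0005, -0.0026, 0.0006, 0.0428] deg 2.5
[-0.0011, 0.0089, 0.0005, -0.0026, 0.0007, 0.0951] deg 5.5
[-0.0016, 0.0133, 0.0004, -0.0025, 0.0007, 0.1475] deg 8.5
[-0.0024, 0.0177, 0.0004, -0.0025, 0.0008, 0.1998] deg 11.5
[-0.0034, 0.022, 0.0004, -0.0025, 0.0009, 0.2522] deg 14.5
[-0.0046, 0.0263, 0.0004, -0.0025, 0.0009, 0.3046] deg 17.5
[-0.0061, 0.0305, 0.0004, -0.0025, 0.001, 0.3569] deg 20.5
[-0.0077, 0.0346, 0.0004, -0.0024, 0.0011, 0.4093] deg 23.5
```

Request:
arm_command --pt "-0.0008 0.0045 0 0 0 0.043" --pt "-0.0011 0.0089 0 0 0 0.095" --pt "-0.0016 0.0133 0 0 0 0.148" --pt "-0.0024 0.0177 0 0 0 0.2" --pt "-0.0034 0.022 0 0 0 0.252" --pt "-0.0046 0.0263 0 0 0 0.305" --pt "-0.0046 0.0263 0 0 0 0.305" --pt "-0.0036 0.0228 0 0 0 0.305"

```text
time_s: 20.2
eef_pos: [486.5, 182.5, 98.7]
orientation: [[-0.705, 0.709, -0.0], [0.709, 0.705, 0.003], [0.002, 0.002, -1.0]]
ft_force: [-0.7, 0.7, -0.5]
opening: 29.7
gripper_force: 0.0
```

Request:
arm_command --pt "0 0 0 0 0 0" --pt "0 0 0 0 0 0" --pt "0 0 -0.03 0 0 0" --pt "0 0 -0.06 0 0 0" --pt "0 0 -0.09 0 0 0" --pt "0 0 -0.12 0 0 0" --pt "0 0 -0.14 0 0 0" --pt "0 0 -0.14 0 0 0" --gripper 0.05

```text
time_s: 21.2
eef_pos: [487.3, 182.0, 239.5]
orientation: [[-0.704, 0.71, 0.002], [0.71, 0.704, 0.002], [-0.0, 0.002, -1.0]]
ft_force: [0.2, -0.1, -0.4]
opening: 45.2
gripper_force: 0.0
```

Run:
```python
from h import *
s=get_state();print(s["eef_pos"],s["qpos"].round(0),s["ft_force"])
c=np.array([549.3,122.])
for n in("scene","top"):
    d=get_image(n);P=cloud(d);rr=np.hypot(P[...,0]-c[0],P[...,1]-c[1])
    K=(P[...,2]>100)&(P[...,2]<140)&(rr>65)&(rr<108)&(P[...,0]<560)
    if K.any():
        k=np.median(P[K],0);print(n,"knob",K.sum(),k,np.degrees(np.arctan2(k[1]-c[1],k[0]-c[0])),np.hypot(*(k[:2]-c)))
    np.savez("kn_"+n+".npz",**d)
    S=tool(-7.5)@np.diag([1,-1,-1.]);L=(P-[549.3,122,86])@S;im=d["image"]
    st=(abs(L[...,2]-10)<4)&(np.ptp(im,2)<45)&(im.min(2)>90)&(abs(L[...,1])<40)
    for lo,hi in[(-35,-10),(-10,15),(85,100),(100,140)]:
        m=st&(L[...,0]>lo)&(L[...,0]<hi)
        if m.sum()>5: print(lo,hi,m.sum(),np.percentile(L[m],[3,50,97],axis=0).round(1).tolist())
```

```text
[487.34325836 182.02183685 239.54851511] [ 27.  29. -66. 107.  29.  64.  -5.] [ 0.19090181 -0.07626931 -0.41227087]
scene knob 93 [480.4337523  184.73878371 121.9899412 ] 137.66573750078828 93.15962136981254
-35 -10 20 [[-25.4, -24.4, 6.2], [-19.2, -14.0, 9.7], [-12.3, 24.7, 13.5]]
-10 15 47 [[-9.5, -27.5, 6.1], [3.6, 12.7, 9.9], [13.3, 27.7, 13.6]]
85 100 15 [[86.5, -4.1, 7.0], [93.5, 7.3, 8.8], [99.5, 13.0, 13.2]]
100 140 34 [[101.3, -12.3, 7.2], [114.8, 2.1, 9.9], [126.6, 13.0, 12.9]]
top knob 39 [482.16968051 181.67144292 132.64802535] 138.3664378636672 89.81737524112091
```

Run:
```python
from h import *
F=np.diag([-1,-1,1.])
row([610.5,112.8,225],tool(-7.4)@F)
```

```text
[-0.136, 0.04, 0.0125, -0.0003, -0.0017, -0.6609] deg 37.9
```

Request:
arm_command --pt "-0.025 0.008 0 0 0 -0.12" --pt "-0.05 0.015 0 0 0 -0.24" --pt "-0.08 0.023 0 0 0 -0.36" --pt "-0.105 0.03 0.005 0 0 -0.48" --pt "-0.125 0.036 0.01 0 0 -0.6" --pt "-0.136 0.04 0.0125 0 -0.0017 -0.661" --pt "-0.136 0.04 0.0125 0 -0.0017 -0.661" --pt "-0.136 0.04 0.0125 0 -0.0017 -0.661"

```text
time_s: 22.3
eef_pos: [610.0, 113.8, 225.2]
orientation: [[-0.992, 0.128, -0.001], [0.128, 0.992, 0.0], [0.001, 0.0, -1.0]]
ft_force: [0.4, -0.3, 0.0]
opening: 44.9
gripper_force: 0.0
```

Run:
```python
from h import *
F=np.diag([-1,-1,1.])
s=get_state();print(s["eef_pos"],s["qpos"].round(0))
row([610.5,112.8,104.5],tool(-7.4)@F)
```

```text
[609.97121836 113.83242748 225.20880572] [ 30.  43. -68.  94.  42.  72.  37.]
[-0.0007, -0.001, 0.1207, 0.0003, -0.0007, 0.0005] deg 0.1
```

Request:
arm_command --pt "0 0 0.03 0 0 0" --pt "-0.0007 -0.001 0.06 0 0 0" --pt "-0.0007 -0.001 0.09 0 0 0" --pt "-0.0007 -0.001 0.11 0 0 0" --pt "-0.0007 -0.001 0.1205 0 0 0" --pt "-0.0007 -0.001 0.1205 0 0 0"

```text
time_s: 23.05
eef_pos: [611.4, 112.5, 105.3]
orientation: [[-0.992, 0.128, 0.0], [0.128, 0.992, 0.0], [-0.0, 0.0, -1.0]]
ft_force: [0.1, 0.4, -0.3]
opening: 44.8
gripper_force: 0.0
```

Request:
arm_command --pt "0 0 0 0 0 0" --pt "0 0 0 0 0 0" --pt "0 0 0 0 0 0" --pt "0 0 0 0 0 0" --pt "0 0 0 0 0 0" --gripper -1 --grip_force 80

```text
time_s: 23.68
eef_pos: [612.1, 112.9, 106.6]
orientation: [[-0.992, 0.128, 0.003], [0.128, 0.992, 0.001], [-0.003, 0.001, -1.0]]
ft_force: [-0.2, 1.1, 5.4]
opening: 13.0
gripper_force: 78.6
```

Request:
arm_command --pt "0 0 -0.008 0 0 0" --pt "0 0 -0.018 0 0 0" --pt "0 0 -0.03 0 0 0" --pt "0 0 -0.045 0 0 0" --pt "0 0 -0.07 0 0 0" --pt "0 0 -0.1 0 0 0" --pt "0 0 -0.12 0 0 0" --pt "0 0 -0.12 0 0 0"

```text
time_s: 24.68
eef_pos: [612.2, 112.3, 227.6]
orientation: [[-0.992, 0.129, 0.004], [0.129, 0.992, 0.0], [-0.004, 0.001, -1.0]]
ft_force: [0.0, -0.4, -3.0]
opening: 12.6
gripper_force: 78.8
```

Run:
```python
from meas import *
print(s["ft_force"])
c=np.array([549.3,122.]);rr=np.hypot(P[...,0]-c[0],P[...,1]-c[1])
H=(P[...,2]>97)&(P[...,2]<118)&(rr<26); print("head",H.sum(),cv2.minAreaRect(P[H][:,:2].astype(np.float32)))
K=(P[...,2]>130)&(P[...,2]<140)&(rr>65)&(rr<108)&(P[...,0]<560)
if K.any(): k=P[K].mean(0);print("knob",K.sum(),k,np.degrees(np.arctan2(k[1]-c[1],k[0]-c[0])))
row([461.7,395.6,209.2],tool(-10,32)@F)
```

```text
[612.2 112.3 227.6] [ 30.  43. -68.  93.  42.  72.  37.]
[[-0.992  0.129  0.004]
 [ 0.129  0.992  0.   ]
 [-0.004  0.001 -1.   ]]
-100 -60 114 [[-87.2, -26.7, -12.8], [-74.1, -14.1, -9.9], [-61.0, 28.0, -6.2]]
-60 -40 76 [[-59.0, -26.2, -12.7], [-50.1, 0.7, -9.6], [-41.2, 28.4, -5.8]]
yaw -7.417278040936135
[ 0.02586486 -0.44834253 -3.04901923]
head 115 ((548.8245239257812, 121.1635971069336), (25.525564193725586, 39.86880874633789), 76.44954681396484)
knob 46 [486.76552655 179.37848825 134.57387196] 137.46207193053104
[0.1853, 0.2621, 0.0163, 0.0124, -0.5566, 0.044] deg 32.0
```

Request:
arm_command --pt "0.02 0.03 -0.01 0.001 -0.07 0.005" --pt "0.04 0.06 -0.02 0.003 -0.14 0.01" --pt "0.06 0.09 -0.02 0.004 -0.21 0.015" --pt "0.085 0.12 -0.02 0.006 -0.28 0.02" --pt "0.11 0.155 -0.01 0.008 -0.35 0.027" --pt "0.135 0.19 0 0.009 -0.42 0.033" --pt "0.16 0.225 0.01 0.011 -0.49 0.038" --pt "0.185 0.262 0.016 0.0124 -0.5566 0.044"

```text
time_s: 25.72
eef_pos: [460.5, 395.6, 207.7]
orientation: [[-0.835, 0.174, 0.522], [0.147, 0.985, -0.093], [-0.53, -0.001, -0.848]]
ft_force: [1.0, 0.3, -3.4]
opening: 12.6
gripper_force: 78.9
```

Run:
```python
from meas import *
T=tool(-10,32)@F; g=np.array([545.3,381.4,86.4])
for k in(20,5,1):row(g-k*T[:,2],T)
c=np.array([549.3,122.]);rr=np.hypot(P[...,0]-c[0],P[...,1]-c[1])
H=(P[...,2]>97)&(P[...,2]<118)&(rr<26); print("head",H.sum(),cv2.minAreaRect(P[H][:,:2].astype(np.float32)))
```

```text
[460.5 395.6 207.7] [-15.  32. -56. 111.  68.  64. -26.]
[[-0.835  0.174  0.522]
 [ 0.147  0.985 -0.093]
 [-0.53  -0.001 -0.848]]
-100 -60 26 [[-85.9, -27.6, -12.5], [-78.9, -22.5, -10.0], [-68.1, -16.1, -7.2]]
25 45 61 [[26.4, -10.9, -11.9], [34.5, -0.1, -9.6], [44.0, 11.2, -5.7]]
45 90 82 [[45.3, -10.7, -12.7], [57.8, -0.9, -10.0], [68.6, 11.2, -7.1]]
yaw -9.967939296912842
[-0.0174, -0.0087, 0.1323, 0.0117, -0.0045, 0.0111] deg 1.0
[-0.0175, -0.0089, 0.1473, 0.0117, -0.0045, 0.0111] deg 1.0
[-0.0175, -0.0089, 0.1513, 0.0117, -0.0045, 0.0111] deg 1.0
head 131 ((548.6620483398438, 121.72833251953125), (26.147140502929688, 39.89611053466797), 78.12826538085938)
```

Request:
arm_command --pt "0 0 0.03 0 0 0" --pt "0 0 0.06 0 0 0" --pt "-0.004 0 0.09 0 0 0" --pt "-0.004 0 0.115 0 0 0" --pt "-0.004 0 0.115 0 0 0" --pt "-0.004 0 0.115 0 0 0" --pt "-0.004 0 0.115 0 0 0"

```text
time_s: 26.65
eef_pos: [524.4, 385.6, 114.9]
orientation: [[-0.836, 0.172, 0.522], [0.147, 0.985, -0.089], [-0.529, 0.002, -0.848]]
ft_force: [-0.7, 0.5, -2.5]
opening: 12.6
gripper_force: 78.8
```

Run:
```python
from h import *
F=np.diag([-1,-1,1.]);s=get_state();print(s["eef_pos"],s["joint_velocities"].round(2),s["ft_force"])
T=tool(-10,32)@F; g=np.array([545.3,381.4,86.4])
for k in(5,1):row(g-k*T[:,2],T)
```

```text
[524.37704932 385.55040483 114.88462235] [-0.07 -0.29  0.41 -0.12  0.09  0.08 -0.17] [-0.70200735  0.492898   -2.49260418]
[-0.003, -0.0005, 0.0305, 0.0025, -0.0008, 0.0005] deg 0.2
[-0.003, -0.0005, 0.0345, 0.0025, -0.0008, 0.0005] deg 0.2
```

Request:
arm_command --pt "-0.003 0 0.01 0.0025 0 0" --pt "-0.003 0 0.02 0.0025 0 0" --pt "-0.003 0 0.027 0.0025 0 0" --pt "-0.003 0 0.032 0.0025 0 0" --pt "-0.003 0 0.0335 0.0025 0 0" --pt "-0.003 0 0.0335 0.0025 0 0" --pt "-0.003 0 0.0335 0.0025 0 0"

```text
time_s: 27.52
eef_pos: [544.8, 381.5, 87.3]
orientation: [[-0.836, 0.174, 0.521], [0.147, 0.985, -0.093], [-0.529, -0.001, -0.849]]
ft_force: [0.4, 0.4, -2.6]
opening: 12.3
gripper_force: 79.2
```

No contact yet, so I creep down.

Request:
arm_command --pt "0 0 0.001 0 0 0" --pt "0 0 0.002 0 0 0" --pt "0 0 0.002 0 0 0"

```text
time_s: 27.9
eef_pos: [545.2, 381.5, 86.5]
orientation: [[-0.835, 0.174, 0.522], [0.147, 0.985, -0.093], [-0.53, -0.002, -0.848]]
ft_force: [-5.3, -2.2, 4.6]
opening: 13.0
gripper_force: 80.5
```

Request:
arm_command --pt "0 0 0.001 0 0 0" --pt "0 0 0.0015 0 0 0" --pt "0 0 0.0015 0 0 0"

```text
time_s: 28.28
eef_pos: [545.2, 381.6, 86.5]
orientation: [[-0.835, 0.174, 0.522], [0.146, 0.985, -0.094], [-0.531, -0.002, -0.848]]
ft_force: [-12.7, -3.9, 14.7]
opening: 12.1
gripper_force: 82.3
```

Seated on the board; release and back off along the fingers.

Request:
arm_command --pt "0 0 -0.002 0 0 0" --pt "0 0 -0.002 0 0 0" --pt "0 0 -0.002 0 0 0" --pt "0 0 -0.002 0 0 0" --gripper 0.05

```text
time_s: 28.78
eef_pos: [545.8, 381.0, 85.6]
orientation: [[-0.836, 0.175, 0.521], [0.147, 0.985, -0.094], [-0.529, -0.002, -0.849]]
ft_force: [-0.3, 0.3, -0.4]
opening: 45.1
gripper_force: 0.0
```

Request:
arm_command --pt "0 0 -0.02 0 0 0" --pt "0 0 -0.05 0 0 0" --pt "0 0 -0.09 0 0 0" --pt "0 0 -0.13 0 0 0" --pt "0.03 0 -0.17 0 0 0" --pt "0.07 -0.01 -0.18 0 0 0" --pt "0.1 -0.02 -0.18 0 0 0" --pt "0.1 -0.02 -0.18 0 0 0"

```text
time_s: 29.78
eef_pos: [362.2, 393.1, 185.9]
orientation: [[-0.837, 0.169, 0.521], [0.142, 0.986, -0.092], [-0.529, -0.003, -0.849]]
ft_force: [0.5, 0.9, 0.1]
opening: 44.9
gripper_force: 0.0
```

Run:
```python
from h import *
s=get_state();print(s["eef_pos"],s["ft_force"],s["time_s"])
d=get_image("top");P=cloud(d);im=d["image"]
x=np.array([.836,-.14,.53]);z=np.array([-.523,.0875,.848]);y=np.cross(z,x);o=np.array([506.9,390.2,39])
L=(P-o)@np.c_[x,y,z]; b=(abs(L[...,1])<45)
st=b&(abs(L[...,2]-10)<5)&(np.ptp(im,2)<40)&(im.min(2)>110)
for lo,hi in[(-35,-10),(-10,10),(85,105),(105,145)]:
    m=st&(L[...,0]>lo)&(L[...,0]<hi)
    if m.sum()>5: print(lo,hi,m.sum(),np.percentile(L[m],[3,50,97],axis=0).round(1).tolist())
c=np.array([549.3,122.]);rr=np.hypot(P[...,0]-c[0],P[...,1]-c[1])
H=(P[...,2]>97)&(P[...,2]<118)&(rr<26); print("head",H.sum(),cv2.minAreaRect(P[H][:,:2].astype(np.float32)))
le=(abs(P[...,2]-86)<4)&(P[...,0]>630)&(rr<150);print("ledge",cv2.minAreaRect(P[le][:,:2].astype(np.float32)))
K=(P[...,2]>130)&(P[...,2]<140)&(rr>65)&(rr<108)&(P[...,0]<560);k=P[K].mean(0);print("knob",k,np.degrees(np.arctan2(k[1]-c[1],k[0]-c[0])))
sc=get_image("scene")["image"]
cv2.imwrite("pics/end.png",np.vstack([cv2.resize(a,(720,300),interpolation=cv2.INTER_CUBIC) for a in(im[130:225,100:328],sc[160:285,120:420])])[:,:,::-1])
```

```text
[362.21301369 393.05687287 185.92369053] [0.49373707 0.85556399 0.1045679 ] 29.775
-35 -10 58 [[-32.2, -28.0, 5.6], [-20.0, 13.3, 9.7], [-10.6, 25.3, 12.8]]
-10 10 49 [[-8.5, -29.0, 6.1], [0.2, -17.7, 9.3], [9.0, 24.6, 12.8]]
85 105 53 [[86.2, -13.9, 6.4], [95.6, -3.5, 9.4], [103.9, 8.1, 12.8]]
105 145 50 [[106.3, -13.1, 5.7], [116.2, -2.6, 9.6], [123.8, 7.5, 13.8]]
head 132 ((548.3433837890625, 121.8051528930664), (25.771595001220703, 40.723976135253906), 77.91755676269531)
ledge ((668.7008056640625, 128.91407775878906), (99.9227066040039, 26.826669692993164), 82.6646728515625)
knob [486.27821845 179.62526665 135.0584146 ] 137.5611199817064
```

View pics/end.png

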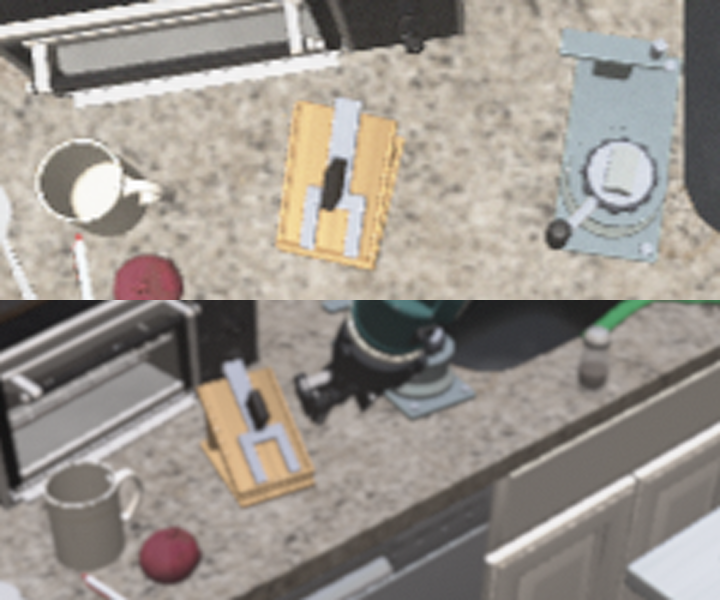

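The spanner lies on the rest at (340,185) as it did at the start. The knob has moved round to (558,235), and the mug, onion and shaker stand where they were. I make the spindle about -0.08 rad and the locknut about 1.49 rad, both within limits.

```bash
python3 -c "
from bench import *
print(job_done())"
```

```text
the job is handed in; nothing more can be done
None
```

The job is handed in, with no verdict returned: by my last camera check the locknut was at about 1.49 rad and the spindle at about -0.08 rad, with the spanner back on its rest and the bystanders untouched.

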